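Hold open the lid of the locked-off water meter

ROBOT

A 6-joint arm with a two-finger parallel gripper is mounted at the origin on the work surface. World frame = base frame: x ahead of the robot, y to its left, z up, the work surface at z = 0. Lengths are in m, angles in degrees, forces in N, time in s.
With the tool pointing down it reaches from about 0.275 to 0.725 m from the base axis. Payload 5.6 kg.
Tool frame: the origin (TCP) lies at the very end of the fingers, on their centre line; the grasp point (between the pads) lies arm.grip_point_offset behind it (arm.grip_point_offset is the distance from the TCP to the grasp point, in m); z points along the fingers, y is the line along which they close (so a half turn about z gives the same grasp; the last joint's range is limited). The gripper opens to 85 mm and grips with 20 to 120 N. Pads are 22 mm wide; open, the fingers measure 114 mm over their backs; the gripper's body (76 mm by 85 mm) begins 54 mm behind the grasp point. The pads swing forward as they close: fully open they stand 13 mm farther back than shut.
Start: joints at [87.009, 14.616, 6.199, 0, -81.583, -16.306], TCP at [0.182, 0.519, 0.231] pointing down, gripper open.
Joint ranges: [-168.99, 168.99], [-69.2, 112.95], [-62.41, 85.93], [-164.36, 98.24], [-168.68, -3.75], [-174.98, 174.98]. Speed limits (degrees/s): [147.25, 147.25, 180, 180, 180, 180].

INTERFACE

Orientations are given as [roll, pitch, yaw] about the fixed x, y, z axes, in that order (R = Rz(yaw) Ry(pitch) Rx(roll)).
In Python, from rig import arm gives the robot as it stands.
- The arm moves only by the tool arm_command, never from a script. Its argument "plan" is one flat list of numbers, 6 for each row, row after row: the shift along the tool's x, y, z as a fraction of full scale, then the turn, a rotation vector about the tool's x, y, z as a fraction of full scale. In form: [x, y, z, rx, ry, rz, x, y, z, rx, ry, rz, ...]. A call has 1 to 10 rows; each row shifts and turns the commanded pose from where the row before left it, along the tool's axes as they then stand; what a row does not reach is not made up. Full scale, the value 1, is 0.3 m for a shift and pi/2 rad for a turn. A row lasts 1/10 s, in which the tool goes at most 50 mm and 8.59 degrees, less where a joint would pass 70% of its speed; a pose out of reach is approached as far as the arm can. A call with a number of a shift or a turn outside -1 to 1 is refused whole. A call with a gripper value outside its range is refused whole. "gripper" is the finger opening in mm, from 0 to 85.4, set as the call begins (left out, the last holds). The fingers move at their own pace and stop on an object; the grip force is fixed at half the most. Time passes only in rows, so rows that do not move let the fingers close. It gives the time, the measured TCP pose, the force, the opening and the grip force at its end, in the units of the state.
- arm.state(): the state, without advancing time (a new reading comes with each control period).
- arm.read_camera(name): name is "scene" or "top" or "wrist"; returns the picture (420x560x3 uint8, red, green, blue); there is no depth.
- arm.calibration(name): a dict with "fx", "fy", "cx", "cy" (pixels), "dist_coeffs" ([k1, k2, p1, p2, k3] as OpenCV has them; the pictures are not rectified), "origin" and "attitude" of the camera in the world; the wrist camera has in their place "tool_from_camera" (4x4, takes a point from camera to tool coordinates, whose origin is the TCP and whose axes are the flange's). Camera axes: x right, y down, z forward; pixel columns grow to the right and rows downward; lengths in m; the calibration is good to about 2 mm. A picture is of the moment at which its call begins: read the wrist's pose just before it. calibration takes no time and is no camera call.
- arm.hand_in(): hands the job in; it is judged then, once.
Trained networks look in the newest picture that a camera, given by its name, has taken for a name from the list of things; names that differ only in an ending like _2 or _b are one class to them, and where a whole thing is asked for, a point or a joint stands for the part that bears it (a point fixed in the world has none). Each returns a list of dicts, best first, with "p" (0 to 1); they miss things now and then, are a little off and sometimes report something else, mostly with a low value. They report only what shows in the picture. A call takes as long as a camera call.
- arm.recognise(label, camera): "bbox" ([left, top, right, bottom] in pixels, round what is visible of it).
- arm.masks_of(label, camera): "pixels" (420x560 bool, what is visible of it) and "bbox" ([left, top, right, bottom] in pixels, round what is visible of it).
The state is a dict: "time_s": time; "qpos": joint angles; "joint_vel": joint speeds; "joint_efforts": joint torques, N m; "tcp_pos": TCP position; "tool_rot": TCP orientation; "wrist_force": force on the tool from outside, world axes, zero at the start; "torque": the same for the moment, N m; "finger_gap": opening from 0.0 (shut) to 1.0 (fully open); "grip_force": force on a finger pad.
Only numpy, scipy, OpenCV 4.12 (cv2) and the standard library are available. Lean on these libraries where they do the work, as an engineer would, in place of code of your own. Each camera call takes 0.05 s, during which the arm holds its last target. There are 200 camera calls.

TASK

One of the two water meters has been shut off: its stop valve is under the round red lockout cover. To check that the valve holds, lift the blue sprung lid of that meter, which has a thumb tab for it, to 60 degrees from shut and hold it there, steady, for at least three seconds so that the dial can be watched, without letting it snap shut, and finish with the fingers still holding the lid at 60 degrees. Leave the other meter's lid shut and everything lying on the shelf where it is.

Things in the scene. Friction and masses are not known exactly. Their poses are not given: they have to be found in the camera images.
- meter_left: left water meter, fixed: brass body 84 mm across in a level copper pipe 70 mm above the shelf; grey round register on top, its dial 125 mm above the shelf. Origin: on the shelf under the register's centre; own y along the pipe, own -x the side where the lid lifts (faces the robot, yaw up to 0.3 rad). Stop valve 145 mm along own +y; risers 205 mm along own +y and 130 mm the other way
- lid_left (a joint): opening angle, rad, of the left meter's blue plastic lid, a disc 88 mm across and 7 mm thick, 50 to 100 g, over the dial: 0 shut flat, grows as its thumb tab rises and swings back over the hinge (60 degrees = 1.047), stop at 1.9. A spring and its weight shut it from every angle: about 0.5 to 0.9 N at the tab holds it; let go, it snaps shut
- tab_left (a point): middle of the left lid's thumb tab, at the side away from the hinge; moves with the lid. The tab is 24 mm wide (along the hinge line), 8 mm thick, stands 20 mm out beyond the disc's rim, free at both sides and 50 mm below. This point is 11 mm beyond the rim, half way through the thickness, 131.5 mm above the shelf when shut, 101 mm from the hinge line
- hinge_left (a point): middle of the left lid's hinge line, on the side away from the robot, 127.5 mm above the shelf; the line is level, parallel to the pipe (own y of meter_left) and square to the line from tab to hinge
- valve_left (a point): top of the left meter's brass stop valve, where its spindle comes out, 88 mm above the shelf; carries either the lockout cover or the handwheel
- meter_right: right water meter, fixed: brass body 84 mm across in a level copper pipe 70 mm above the shelf; grey round register on top, its dial 125 mm above the shelf. Origin: on the shelf under the register's centre; own y along the pipe, own -x the side where the lid lifts (faces the robot, yaw up to 0.3 rad). Stop valve 145 mm along own -y; risers 205 mm along own -y and 130 mm the other way
- lid_right (a joint): opening angle, rad, of the right meter's blue plastic lid, a disc 88 mm across and 7 mm thick, 50 to 100 g, over the dial: 0 shut flat, grows as its thumb tab rises and swings back over the hinge (60 degrees = 1.047), stop at 1.9. A spring and its weight shut it from every angle: about 0.5 to 0.9 N at the tab holds it; let go, it snaps shut
- tab_right (a point): middle of the right lid's thumb tab, at the side away from the hinge; moves with the lid. The tab is 24 mm wide (along the hinge line), 8 mm thick, stands 20 mm out beyond the disc's rim, free at both sides and 50 mm below. This point is 11 mm beyond the rim, half way through the thickness, 131.5 mm above the shelf when shut, 101 mm from the hinge line
- hinge_right (a point): middle of the right lid's hinge line, on the side away from the robot, 127.5 mm above the shelf; the line is level, parallel to the pipe (own y of meter_right) and square to the line from tab to hinge
- valve_right (a point): top of the right meter's brass stop valve, where its spindle comes out, 88 mm above the shelf; carries either the lockout cover or the handwheel
- lockout: red round lockout cover, 76 mm across and 38 mm high, with a brass padlock at its edge, clamped over one stop valve (immovable): that valve is shut and locked off. It sits on the left or on the right valve. Origin: centre of its underside, at the valve's point
- handwheel: bare green handwheel, 66 mm across, on the other stop valve, which is open (immovable). Origin: on its axis, at the valve's point
- torch: loose white torch 143 mm long, head 44 mm across, lying behind the left meter. Origin: under its middle; x along it
- tub: loose clear plastic parts tub with a yellow twist cap, 72 mm across, 78 mm high, near the robot. Origin: centre of its underside
- wrench: loose steel open-ended wrench lying behind the right meter. Origin: under its middle; x along it
- union_nut: loose brass ring nut 40 mm across, 22 mm high, lying in front of the right meter. Origin: centre of its underside
- tape_reel: loose white plastic reel 56 mm across, 14 mm high, lying in front of the left meter. Origin: centre of its underside
- paste_tin: loose tin with a green band, 68 mm across, 60 mm high, near the robot on its right. Origin: centre of its underside

How it is judged:
By the outcome, as a careful person would: the job done as asked, in the order asked, and still so for the second after the job is handed in, while the arm keeps its last pose, push and grip.
It also fails if it takes over 40 s, if anything falls off the work surface, if the arm or the gripper's body presses on something with over 40 N, if the wrist force passes 120 N, or if a joint passes its speed limit or range.

## Working session

There is one attempt and no reset: what is moved stays moved. The work goes in short steps, Python scripts to look and compute and a tool call to move; the robot and the scene stay as the last step left them, time stands still between calls to the robot, and variables do not carry over. Pictures are saved under pics/ and viewed, at most 10 in all, crops included, and the job is handed in when it is done.

Besides the shell and the picture viewer there is one more tool, called in YAML: its name, and indented under it one key for each argument. arm_command: Moves the arm, as the interface text tells. Its arguments: {"type":"object","properties":{"plan":{"type":"array"},"gripper":{"type":"number"}},"required":["plan"]}

```bash
mkdir -p pics; ls; python3 - <<'E'
from rig import arm
import cv2,numpy as np
print(arm.state()); print(arm.grip_point_offset)
for n in("scene","top"):
    im=arm.read_camera(n); cv2.imwrite(f"pics/{n}0.png",im[:,:,::-1]); c=arm.calibration(n); print(n,c)
    for l in("lockout","handwheel","lid_left","lid_right","tab_left","tab_right","meter_left","meter_right"):
        print(l,[(np.round(d["bbox"]).tolist(),round(d["p"],2)) for d in arm.recognise(l,n)][:3])
print(arm.calibration("wrist"))
E
```

```text
pics
{'time_s': 0.0, 'qpos': array([ 8.70091898e+01,  1.46529782e+01,  6.12996329e+00, -2.78134672e-02,
       -8.15825840e+01, -1.63051143e+01]), 'joint_vel': array([-6.90497106e-07, -3.80085123e-03, -4.31424136e-02,  7.35284111e-02,
       -7.13167260e-02, -7.44695780e-03]), 'joint_efforts': array([ 3.04113864e-04, -3.86631525e+01,  2.37932020e+01,  5.36472961e+00,
       -6.18869177e-03,  1.40825949e-05]), 'tcp_pos': array([0.18153425, 0.51864838, 0.23038989]), 'tool_rot': array([ 1.79890925e+02, -3.24740602e-03, -1.93000182e+01]), 'wrist_force': array([-0.3943879 ,  0.05660358, -0.80405624]), 'torque': array([-0.01695544, -0.04398957,  0.00602674]), 'grip_force': 0.0, 'finger_gap': 0.9987721767009458}
0.0187
scene {'fx': 430.5550254654056, 'fy': 430.5550254654056, 'cx': 270.8126080442128, 'cy': 207.79083365034973, 'dist_coeffs': array([0.01677534, 0.        , 0.        , 0.        , 0.        ]), 'origin': array([1.28716366, 0.34968672, 0.87110125]), 'attitude': array([-133.27196751,    1.24832576,  115.59914588])}
lockout [([352.0, 220.0, 390.0, 255.0], 0.17)]
handwheel [([148.0
[... 1073 characters left out ...]
.0], 0.71)]
meter_left [([110.0, 192.0, 252.0, 237.0], 0.67)]
meter_right [([392.0, 189.0, 416.0, 217.0], 0.65), ([291.0, 173.0, 424.0, 224.0], 0.62)]
{'fx': 346.69167740025387, 'fy': 346.69167740025387, 'cx': 283.9533765731941, 'cy': 208.01585278165086, 'dist_coeffs': array([-0.0881249,  0.       ,  0.       ,  0.       ,  0.       ]), 'tool_from_camera': array([[ 1.28494216e-03, -9.52518765e-01, -3.04477177e-01,
         7.83004534e-02],
       [ 9.99998855e-01,  1.46737157e-03, -3.70334046e-04,
         3.74888162e-04],
       [ 7.99531280e-04, -3.04476352e-01,  9.52519560e-01,
        -1.43610805e-01],
       [ 0.00000000e+00,  0.00000000e+00,  0.00000000e+00,
         1.00000000e+00]])}
```

View pics/scene0.png

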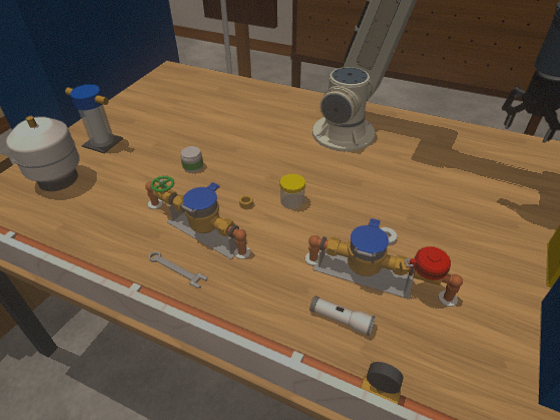

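View pics/top0.png

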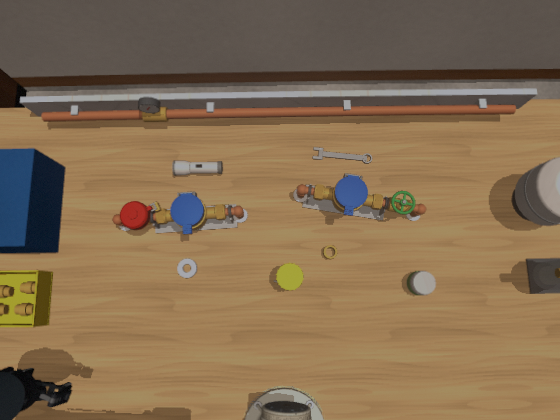

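The red lockout cover sits on the left meter's valve: top view (134,215), scene view (433,262). The left lid is the one to lift, with its tab at about (187,231) in the top view. Next I fit the lid's pose.

```bash
cat > h.py <<'E'
from rig import arm
import cv2,numpy as np
from scipy.optimize import minimize
from scipy.spatial.transform import Rotation as R
def tcp():
    s=arm.state(); T=np.eye(4); T[:3,:3]=R.from_euler('xyz',s['tool_rot'],degrees=True).as_matrix(); T[:3,3]=s['tcp_pos']; return T
def cam(n):
    c=arm.calibration(n); K=np.array([[c['fx'],0,c['cx']],[0,c['fy'],c['cy']],[0,0,1]])
    if n=='wrist': T=tcp()@c['tool_from_camera']
    else:
        T=np.eye(4); T[:3,:3]=R.from_euler('xyz',c['attitude'],degrees=True).as_matrix(); T[:3,3]=c['origin']
    W=np.linalg.inv(T); return K,c['dist_coeffs'],cv2.Rodrigues(W[:3,:3])[0],W[:3,3]
def proj(P,C): return cv2.projectPoints(np.asarray(P,float).reshape(-1,1,3),C[2],C[3],C[0],C[1])[0].reshape(-1,2)
a=np.linspace(0,2*np.pi,60)
disc=np.c_[.044*np.cos(a),.044*np.sin(a)]
tab=np.array([[-.035,-.012],[-.064,-.012],[-.064,.012],[-.035,.012]])
def lid(p,q=0.):  # local shapes -> world, p=(x,y,yaw) register centre
    out=[]
    for s,(z0,z1) in((disc,(.128,.135)),(tab,(.1275,.1355))):
        P=np.vstack([np.c_[s,np.full(len(s),z)] for z in(z0,z1)])
        h=np.array([.046,0,.1275]); P=(P-h)@R.from_euler('y',q).as_matrix().T+h
        out.append(P@R.from_euler('z',p[2]).as_matrix().T+[p[0],p[1],0])
    return out
def render(p,C,q=0.,S=4):
    m=np.zeros((420*S,560*S),np.uint8)
    for P in lid(p,q): cv2.fillConvexPoly(m,cv2.convexHull(((proj(P,C)+.5)*S).astype(np.int32)),1)
    return cv2.resize(m.astype(np.float32),(560,420),interpolation=cv2.INTER_AREA)
def blue(im,box):
    h=cv2.cvtColor(im,cv2.COLOR_RGB2HSV); m=((h[...,0]>105)&(h[...,0]<130)&(h[...,1]>120)&(h[...,2]>50)).astype(np.float32)
    k=np.zeros_like(m); l,t,r,b=box; k[t:b,l:r]=1; return m*k
def fit(obs,p0):  # obs: list of (mask,C)
    f=lambda p:sum(1-np.minimum(m,r).sum()/np.maximum(m,r).sum() for m,C in obs for r in[render(p,C)])
    return minimize(f,p0,method='Nelder-Mead',options=dict(initial_simplex=np.array(p0)+np.array([[0,0,0],[.02,0,0],[0,.02,0],[0,0,.2]]),xatol=1e-4))
E
python3 - <<'E'
from h import *
print([d for d in dir(arm) if d[0]!='_'])
B={'top':(165,185,212,245),'scene':(345,212,400,265)}
obs={n:(blue(cv2.imread(f'pics/{n}0.png')[:,:,::-1].copy(),B[n]),cam(n)) for n in B}
for k in(['top'],['scene'],['top','scene']):
    r=fit([obs[n] for n in k],[.38,.25,0.]); print(k,r.x,r.fun,[obs[n][0].sum() for n in k])
p=r.x;yaw=R.from_euler('z',p[2]).as_matrix()
for n in B: print(n,'valve/tab px',proj([[*(p[:2]+(yaw@[0,.145,0])[:2]),.126],[*(p[:2]+(yaw@[-.055,0,0])[:2]),.1315]],obs[n][1]))
E
```

```text
['PlanningError', 'calibration', 'grip_point_offset', 'hand_in', 'masks_of', 'read_camera', 'recognise', 'state']
['top'] [0.38 0.25 0.  ] 1.0 [np.float32(885.0)]
['scene'] [0.38 0.25 0.  ] 1.0 [np.float32(847.0)]
['top', 'scene'] [0.38 0.25 0.  ] 2.0 [np.float32(885.0), np.float32(847.0)]
top valve/tab px [[128.24338014 288.9477261 ]
 [183.49762542 310.26906941]]
scene valve/tab px [[449.38611443 203.07868206]
 [397.33563229 174.07530909]]
```

```bash
python3 - <<'E'
from h import *
B={'top':(165,185,212,245),'scene':(345,212,400,265)}
obs={n:(blue(cv2.imread(f'pics/{n}0.png')[:,:,::-1].copy(),B[n]),cam(n)) for n in B}
for k in(['top'],['scene'],['top','scene']):
    r=fit([obs[n] for n in k],[.58,.25,0.]); print(k,r.x,r.fun)
p=r.x;yaw=R.from_euler('z',p[2]).as_matrix()
print('tab',p+yaw@[-.055,0,0])
for n in B: print(n,'valve/tab px',proj([[*(p[:2]+(yaw@[0,.145,0])[:2]),.126],[*(p[:2]+(yaw@[-.055,0,0])[:2]),.1315]],obs[n][1]))
E
```

```text
['top'] [0.58507891 0.24780454 0.0138158 ] 0.08733594417572021
['scene'] [0.58436594 0.24884966 0.08586144] 0.15574944019317627
['top', 'scene'] [0.58477994 0.24883574 0.06474688] 0.24297094345092773
tab [0.52989518 0.24527714 0.06474688]
top valve/tab px [[132.53819146 214.17562676]
 [187.3088447  229.96170496]]
scene valve/tab px [[434.3135408  257.24685397]
 [374.69056835 222.65242376]]
```

```bash
cat >> h.py <<'E'
def pose(p,theta,s,out=.004,q=0.):  # tool pose for pads on tab: theta deg below horizontal at q=0, TCP s beyond point, lid at q
    yw=R.from_euler('z',p[2]).as_matrix(); Q=R.from_euler('y',q).as_matrix(); t=np.radians(theta)
    d=np.array([np.cos(t),0,-np.sin(t)]); y=np.array([0,-1.,0]); M=np.c_[np.cross(y,d),y,d]
    h=np.array([.046,0,.1275]); P=np.array([-.055-out,0,.1315])+s*d
    T=np.eye(4); T[:3,:3]=yw@Q@M; T[:3,3]=yw@(Q@(P-h)+h)+[p[0],p[1],0]; return T
def rows(T0,Ts,dec=3):  # rounded rows through Ts from T0
    out=[];T=T0.copy()
    for G in Ts:
        D=np.linalg.inv(T)@G; v=np.r_[D[:3,3]/.3,R.from_matrix(D[:3,:3]).as_rotvec()/(np.pi/2)].round(dec)
        out.append(v); E=np.eye(4);E[:3,3]=v[:3]*.3;E[:3,:3]=R.from_rotvec(v[3:]*np.pi/2).as_matrix();T=T@E
    print(np.array2string(np.array(out),separator=',',suppress_small=True,max_line_width=200)); return T
def lerp(A,B,n):
    w=R.from_matrix(A[:3,:3].T@B[:3,:3]).as_rotvec(); L=[]
    for u in np.arange(1,n+1)/n:
        T=np.eye(4);T[:3,:3]=A[:3,:3]@R.from_rotvec(u*w).as_matrix();T[:3,3]=A[:3,3]*(1-u)+B[:3,3]*u;L.append(T)
    return L
E
python3 - <<'E'
from h import *
T0=tcp();G=pose([.585,.249,.055],42,-.09); print(G); rows(T0,lerp(T0,G,10))
E
```

```text
[[ 0.6681188   0.05497228  0.7420211   0.45930732]
 [ 0.03678363 -0.99848788  0.04085236  0.24207992]
 [ 0.74314483  0.         -0.66913061  0.19172175]
 [ 0.          0.          0.          1.        ]]
[[ 0.118, 0.057, 0.013, 0.01 , 0.053,-0.023],
 [ 0.114, 0.061, 0.022, 0.011, 0.052,-0.024],
 [ 0.11 , 0.065, 0.03 , 0.01 , 0.053,-0.023],
 [ 0.104, 0.07 , 0.038, 0.011, 0.053,-0.024],
 [ 0.099, 0.075, 0.045, 0.01 , 0.052,-0.023],
 [ 0.091, 0.079, 0.052, 0.011, 0.053,-0.024],
 [ 0.084, 0.083, 0.057, 0.01 , 0.052,-0.023],
 [ 0.076, 0.087, 0.063, 0.011, 0.053,-0.024],
 [ 0.067, 0.091, 0.067, 0.01 , 0.053,-0.023],
 [ 0.058, 0.094, 0.071, 0.01 , 0.052,-0.024]]
```

arm_command:
  plan: [0.118, 0.057, 0.013, 0.01, 0.053, -0.023, 0.114, 0.061, 0.022, 0.011, 0.052, -0.024, 0.11, 0.065, 0.03, 0.01, 0.053, -0.023, 0.104, 0.07, 0.038, 0.011, 0.053, -0.024, 0.099, 0.075, 0.045, 0.01, 0.052, -0.023, 0.091, 0.079, 0.052, 0.011, 0.053, -0.024, 0.084, 0.083, 0.057, 0.01, 0.052, -0.023, 0.076, 0.087, 0.063, 0.011, 0.053, -0.024, 0.067, 0.091, 0.067, 0.01, 0.053, -0.023, 0.058, 0.094, 0.071, 0.01, 0.052, -0.024]
  gripper: 50

```text
time_s: 1.9
tcp_pos: [0.4496, 0.257, 0.1987]
tool_rot: [-178.9, -46.2, 1.0]
wrist_force: [2.5, -0.1, 1.6]
finger_gap: 0.581
grip_force: 0.0
```

arm_command:
  plan: [0, 0, 0, 0, 0, 0, 0, 0, 0, 0, 0, 0, 0, 0, 0, 0, 0, 0]

```text
time_s: 2.2
tcp_pos: [0.4505, 0.2599, 0.2009]
tool_rot: [-178.6, -46.1, 0.7]
wrist_force: [-0.5, 0.9, 0.4]
finger_gap: 0.586
grip_force: 0.0
```

```bash
python3 - <<'E'
from h import *
s=arm.state();print(s['time_s'],s['qpos'].round(1),s['tcp_pos'],s['tool_rot'],s['wrist_force'])
C=cam('wrist');im=arm.read_camera('wrist');cv2.imwrite('pics/w1.png',im[:,:,::-1])
g=pose([.585,.249,.055],42,-.09);print(tcp()-g)
print(proj(lid([.585,.249,.055])[1],C).round(),proj([[.585,.249,.135]],C))
E
```

```text
2.2 [ 58.6  -6.7 -57.2  77.8 -37.7 -31.9] [0.45054841 0.25991535 0.20088824] [-178.62944072  -46.13390729    0.67335837] [-0.50552513  0.91391903  0.36553037]
[[ 0.02475986 -0.02475316 -0.02160042 -0.00901365]
 [-0.02776413 -0.00091859 -0.00760545  0.01839342]
 [-0.02214704 -0.01653824 -0.02360938  0.00912029]
 [ 0.          0.          0.          0.        ]]
[[321. 181.]
 [324. 214.]
 [291. 215.]
 [290. 182.]
 [321. 175.]
 [325. 209.]
 [291. 210.]
 [290. 176.]] [[303.36049978 140.40605383]]
```

View pics/w1.png

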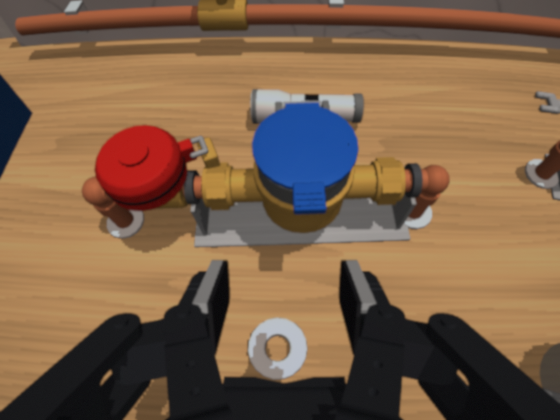

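The wrist view shows the blue lid centred near (305,145), with its tab at (293–327, 182–212). That is close to the projection, and the lockout is on this meter's valve at (140,165). I'll refine the fit with this view and plan the approach.

```bash
python3 - <<'E'
from h import *
C=cam('wrist');im=cv2.imread('pics/w1.png')[:,:,::-1].copy()
m=blue(im,(240,95,370,225))
r=fit([(m,C)],[.585,.249,.05]);print(r.x,r.fun,m.sum(),render(r.x,C).sum())
B={'top':(165,185,212,245),'scene':(345,212,400,265)}
obs=[(blue(cv2.imread(f'pics/{n}0.png')[:,:,::-1].copy(),B[n]),cam(n)) for n in B]
r2=fit(obs+[(m,C)],[.585,.249,.05]);print(r2.x,r2.fun)
d=np.abs(m-render(r.x,C)); cv2.imwrite('pics/d.png',cv2.resize((np.dstack([m,render(r.x,C),m*0])*255).astype(np.uint8)[90:230,230:380],None,fx=4,fy=4,interpolation=0))
E
```

```text
[0.58518035 0.24851569 0.05130126] 0.06562179327011108 7934.0 8450.0625
[0.58514176 0.24803463 0.04129548] 0.312150776386261
```

View pics/d.png

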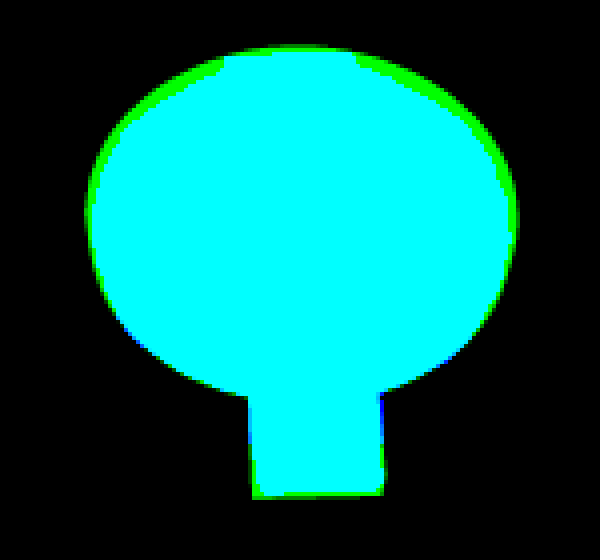

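```bash
python3 - <<'E'
from h import *
T0=tcp();G=pose([.585,.2483,.048],44,-.04); rows(T0,lerp(T0,G,6))
E
```

```text
[[ 0.001, 0.01 , 0.035, 0.   ,-0.   ,-0.003],
 [ 0.002, 0.011, 0.034, 0.   ,-0.001,-0.002],
 [ 0.001, 0.01 , 0.035, 0.   , 0.   ,-0.003],
 [ 0.001, 0.01 , 0.034, 0.001,-0.   ,-0.002],
 [ 0.002, 0.01 , 0.035,-0.   ,-0.   ,-0.003],
 [ 0.001, 0.011, 0.034,-0.   ,-0.001,-0.002]]
```

arm_command:
  plan: [0.001, 0.01, 0.035, 0, 0, -0.003, 0.002, 0.011, 0.034, 0, -0.001, -0.002, 0.001, 0.01, 0.035, 0, 0, -0.003, 0.001, 0.01, 0.034, 0, 0, -0.002, 0.002, 0.01, 0.035, 0, 0, -0.003, 0.001, 0.011, 0.034, 0, 0, -0.002, 0, 0, 0, 0, 0, 0, 0, 0, 0, 0, 0, 0]

```text
time_s: 3.05
tcp_pos: [0.4942, 0.2455, 0.1672]
tool_rot: [179.3, -45.5, 2.7]
wrist_force: [-0.1, -0.2, 0.7]
finger_gap: 0.586
grip_force: 0.0
```

```bash
python3 - <<'E'
from h import *
T0=tcp();p=[.585,.2483,.048];G=pose(p,44,-.04);print(arm.state()['qpos'].round(1),(np.linalg.inv(G)@T0).round(4))
rows(T0,lerp(T0,pose(p,44,.007),7))
E
```

```text
[ 41.4  -1.8 -57.9  98.1 -27.3 -38.6] [[ 1.000e+00 -1.000e-04 -9.500e-03  3.600e-03]
 [ 2.000e-04  9.999e-01  1.200e-02 -1.500e-03]
 [ 9.400e-03 -1.200e-02  9.999e-01 -7.700e-03]
 [ 0.000e+00  0.000e+00  0.000e+00  1.000e+00]]
[[-0.001, 0.   , 0.026, 0.001, 0.001,-0.   ],
 [-0.002, 0.001, 0.026, 0.001, 0.001,-0.   ],
 [-0.001, 0.   , 0.026, 0.001, 0.001,-0.   ],
 [-0.002, 0.001, 0.026, 0.001, 0.   ,-0.   ],
 [-0.002, 0.   , 0.026, 0.001, 0.001,-0.   ],
 [-0.001, 0.001, 0.026, 0.002, 0.001,-0.   ],
 [-0.002, 0.001, 0.026, 0.001, 0.001,-0.   ]]
```

Joint 4 is at its range limit with this shallow tilt, so I'll use a steeper one.

```bash
python3 - <<'E'
from h import *
T0=tcp();p=[.585,.2483,.048];G=pose(p,66,-.035);print(G[:3,3]); rows(T0,lerp(T0,G,8))
E
```

```text
[0.51184857 0.24478603 0.16347409]
[[ 0.004, 0.001, 0.006, 0.001,-0.03 ,-0.   ],
 [ 0.004, 0.   , 0.006, 0.001,-0.03 ,-0.   ],
 [ 0.005, 0.001, 0.006, 0.001,-0.029,-0.001],
 [ 0.005, 0.   , 0.006, 0.001,-0.03 , 0.   ],
 [ 0.005, 0.001, 0.005, 0.001,-0.03 , 0.   ],
 [ 0.005, 0.001, 0.006, 0.001,-0.03 ,-0.   ],
 [ 0.006, 0.   , 0.005, 0.001,-0.03 ,-0.   ],
 [ 0.006, 0.001, 0.004, 0.   ,-0.029,-0.   ]]
```

arm_command:
  plan: [0.004, 0.001, 0.006, 0.001, -0.03, 0, 0.004, 0, 0.006, 0.001, -0.03, 0, 0.005, 0.001, 0.006, 0.001, -0.029, -0.001, 0.005, 0, 0.006, 0.001, -0.03, 0, 0.005, 0.001, 0.005, 0.001, -0.03, 0, 0.005, 0.001, 0.006, 0.001, -0.03, 0, 0.006, 0, 0.005, 0.001, -0.03, 0, 0.006, 0.001, 0.004, 0, -0.029, 0, 0, 0, 0, 0, 0, 0, 0, 0, 0, 0, 0, 0]

```text
time_s: 4.05
tcp_pos: [0.5115, 0.2443, 0.1631]
tool_rot: [180.0, -24.0, 2.7]
wrist_force: [0.0, 0.3, -0.6]
finger_gap: 0.584
grip_force: 0.0
```

```bash
python3 - <<'E'
from h import *
T0=tcp();p=[.585,.2483,.048];G=pose(p,66,-.035);print(arm.state()['qpos'].round(1),(np.linalg.inv(G)@T0).round(4))
rows(T0,lerp(T0,pose(p,66,.008),7))
E
```

```text
[ 51.5   4.9 -30.4  27.5 -41.8  22.6] [[ 1.0e+00 -1.5e-03  8.0e-04 -5.0e-04]
 [ 1.5e-03  1.0e+00  1.2e-03  5.0e-04]
 [-8.0e-04 -1.2e-03  1.0e+00  2.0e-04]
 [ 0.0e+00  0.0e+00  0.0e+00  1.0e+00]]
[[ 0.   ,-0.   , 0.02 , 0.   ,-0.   ,-0.   ],
 [ 0.   ,-0.001, 0.021, 0.   ,-0.   ,-0.   ],
 [ 0.001, 0.   , 0.02 , 0.   ,-0.   ,-0.   ],
 [-0.   ,-0.   , 0.02 , 0.   ,-0.   ,-0.001],
 [ 0.   ,-0.   , 0.021, 0.001,-0.   , 0.   ],
 [ 0.   ,-0.001, 0.02 ,-0.   ,-0.   , 0.   ],
 [ 0.   , 0.   , 0.021,-0.   ,-0.   , 0.   ]]
```

```bash
python3 - <<'E'
from h import *
T0=tcp();p=[.585,.2483,.048];
rows(T0,lerp(T0,pose(p,58,-.03),3)+lerp(pose(p,58,-.03),pose(p,58,.008),5))
E
```

```text
[[-0.004,-0.001, 0.006, 0.   , 0.029,-0.   ],
 [-0.004,-0.   , 0.005, 0.001, 0.03 ,-0.001],
 [-0.005,-0.001, 0.005,-0.   , 0.029, 0.   ],
 [-0.   , 0.   , 0.026,-0.   , 0.   , 0.   ],
 [-0.   , 0.   , 0.025,-0.   , 0.   , 0.   ],
 [-0.   , 0.   , 0.025,-0.   , 0.   , 0.   ],
 [-0.   , 0.   , 0.026,-0.   , 0.   , 0.   ],
 [-0.   , 0.   , 0.025,-0.   , 0.   , 0.   ]]
```

arm_command:
  plan: [-0.004, -0.001, 0.006, 0, 0.029, 0, -0.004, 0, 0.005, 0.001, 0.03, -0.001, -0.005, -0.001, 0.005, 0, 0.029, 0, 0, 0, 0.026, 0, 0, 0, 0, 0, 0.025, 0, 0, 0, 0, 0, 0.025, 0, 0, 0, 0, 0, 0.026, 0, 0, 0, 0, 0, 0.025, 0, 0, 0, 0, 0, 0, 0, 0, 0]

```text
time_s: 4.95
tcp_pos: [0.5305, 0.2447, 0.1235]
tool_rot: [179.9, -31.8, 2.8]
wrist_force: [-0.5, -0.0, 0.9]
finger_gap: 0.586
grip_force: 0.0
```

```bash
python3 - <<'E'
from h import *
T0=tcp();p=[.585,.2483,.048];G=pose(p,58,.008);print(arm.state()['qpos'].round(1),(np.linalg.inv(G)@T0).round(4))
im=arm.read_camera('wrist');cv2.imwrite('pics/w2.png',im[:,:,::-1])
E
```

```text
[ 46.    6.1 -45.9  58.7 -25.1  -4.7] [[ 1.0e+00  5.0e-04 -3.0e-03 -6.0e-04]
 [-5.0e-04  1.0e+00  1.4e-03  1.0e-03]
 [ 3.0e-03 -1.3e-03  1.0e+00  1.1e-03]
 [ 0.0e+00  0.0e+00  0.0e+00  1.0e+00]]
```

View pics/w2.png

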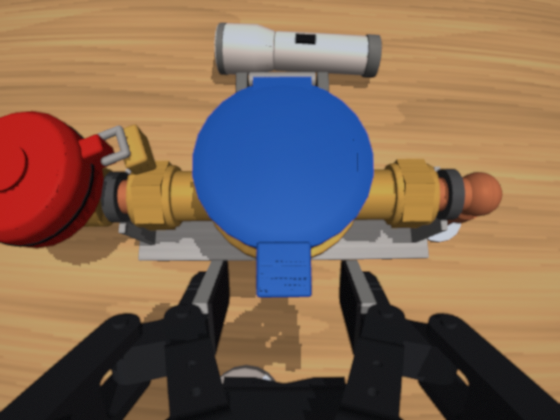

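The tab at (257–311, 242–297) is centred between the fingertips (x≈225 and 342) and there is no contact. I close the fingers.

arm_command:
  plan: [0, 0, 0, 0, 0, 0, 0, 0, 0, 0, 0, 0, 0, 0, 0, 0, 0, 0, 0, 0, 0, 0, 0, 0, 0, 0, 0, 0, 0, 0, 0, 0, 0, 0, 0, 0, 0, 0, 0, 0, 0, 0, 0, 0, 0, 0, 0, 0]
  gripper: 15

```text
time_s: 5.8
tcp_pos: [0.5304, 0.245, 0.1245]
tool_rot: [180.0, -31.9, 2.8]
wrist_force: [-4.0, -2.7, 2.2]
finger_gap: 0.263
grip_force: 58.9
```

```bash
python3 - <<'E'
from h import *
T0=tcp();p=[.585,.2483,.048];s=arm.state();print(s['qpos'].round(1),s['finger_gap']*85.4,s['grip_force'])
# rotate lid about hinge: relative world motion; tool rotation gain g
yw=R.from_euler('z',p[2]).as_matrix();h=yw@[.046,0,.1275]+[p[0],p[1],0]
def at(q,g=.75):
    # contact point c = tab pt in tool frame moves on arc; tool turns g*q
    c=yw@[-.057,0,.1315]+[p[0],p[1],0]; cl=T0[:3,:3].T@(c-T0[:3,3])
    rot=lambda q:yw@R.from_euler('y',q).as_matrix()@yw.T
    T=np.eye(4);T[:3,:3]=rot(g*q)@T0[:3,:3];T[:3,3]=h+rot(q)@(c-h)-T[:3,:3]@cl;return T
T=rows(T0,[at(x) for x in np.linspace(0,np.pi/3,19)[1:]],4);print(T)
E
```

```text
[ 46.    6.  -45.9  58.7 -25.1  -4.7] 22.441659706613986 58.86351227760315
[[ 0.0107, 0.    ,-0.0165, 0.    ,-0.0278,-0.    ],
 [ 0.0109, 0.    ,-0.0163, 0.    ,-0.0278,-0.    ],
 [ 0.0111, 0.    ,-0.0161, 0.    ,-0.0277,-0.    ],
 [ 0.0113, 0.    ,-0.016 , 0.    ,-0.0278,-0.0001],
 [ 0.0116, 0.    ,-0.0157, 0.    ,-0.0278, 0.    ],
 [ 0.0118, 0.0001,-0.0156, 0.    ,-0.0278, 0.    ],
 [ 0.012 ,-0.    ,-0.0154, 0.    ,-0.0277, 0.    ],
 [ 0.0123,-0.    ,-0.0152, 0.    ,-0.0278,-0.    ],
 [ 0.0125,-0.    ,-0.015 , 0.    ,-0.0278,-0.    ],
 [ 0.0126,-0.    ,-0.0149, 0.    ,-0.0278,-0.    ],
 [ 0.0129, 0.    ,-0.0146, 0.    ,-0.0278,-0.0001],
 [ 0.0131, 0.    ,-0.0144, 0.    ,-0.0277, 0.    ],
 [ 0.0133, 0.    ,-0.0142, 0.    ,-0.0278, 0.    ],
 [ 0.0135, 0.    ,-0.014 , 0.0001,-0.0278,-0.    ],
 [ 0.0137, 0.    ,-0.0138,-0.    ,-0.0278,-0.    ],
 [ 0.0139, 0.    ,-0.0135,-0.    ,-0.0277,-0.    ],
 [ 0.0141, 0.0001,-0.0134,-0.    ,-0.0278,-0.    ],
 [ 0.0142,-0.    ,-0.0131,-0.    ,-0.0278,-0.0001]]
[[ 9.72892146e-01  4.82880841e-02 -2.26161742e-01  5.79725279e-01]
 [ 4.69492617e-02 -9.98833380e-01 -1.12980305e-02  2.47390498e-01]
 [-2.26443458e-01  3.73638327e-04 -9.74024240e-01  2.12133696e-01]
 [ 0.00000000e+00  0.00000000e+00  0.00000000e+00  1.00000000e+00]]
```

```bash
cat >> h.py <<'E'
p=[.585,.2483,.048]
yw=R.from_euler('z',p[2]).as_matrix();h=yw@[.046,0,.1275]+[p[0],p[1],0]
def arc(T0,dq,g=1.,q0=0.):
    c=h+yw@R.from_euler('y',q0).as_matrix()@[-.103,0,.004]; cl=T0[:3,:3].T@(c-T0[:3,3])
    rot=lambda q:yw@R.from_euler('y',q).as_matrix()@yw.T
    T=np.eye(4);T[:3,:3]=rot(g*dq)@T0[:3,:3];T[:3,3]=h+rot(dq)@(c-h)-T[:3,:3]@cl;return T
E
python3 - <<'E'
from h import *
T0=tcp();np.save('T0.npy',T0);rows(T0,[arc(T0,x) for x in np.radians(np.linspace(0,30,10)[1:])],4)
E
```

```text
[[ 0.0103, 0.    ,-0.0166, 0.    ,-0.037 ,-0.    ],
 [ 0.0103, 0.    ,-0.0166, 0.    ,-0.0371,-0.    ],
 [ 0.0104, 0.    ,-0.0165, 0.    ,-0.037 ,-0.0001],
 [ 0.0103, 0.    ,-0.0166, 0.    ,-0.037 , 0.    ],
 [ 0.0103, 0.    ,-0.0166, 0.    ,-0.0371, 0.    ],
 [ 0.0103, 0.0001,-0.0166, 0.    ,-0.037 ,-0.    ],
 [ 0.0103,-0.    ,-0.0165, 0.    ,-0.0371,-0.    ],
 [ 0.0103,-0.    ,-0.0166, 0.    ,-0.037 ,-0.0001],
 [ 0.0104,-0.    ,-0.0166, 0.    ,-0.037 , 0.    ]]
```

arm_command:
  plan: [0.0103, 0, -0.0166, 0, -0.037, 0, 0.0103, 0, -0.0166, 0, -0.0371, 0, 0.0104, 0, -0.0165, 0, -0.037, 0, 0.0103, 0, -0.0166, 0, -0.037, 0, 0.0103, 0, -0.0166, 0, -0.0371, 0, 0.0103, 0, -0.0166, 0, -0.037, 0, 0.0103, 0, -0.0165, 0, -0.0371, 0, 0.0103, 0, -0.0166, 0, -0.037, 0, 0.0104, 0, -0.0166, 0, -0.037, 0, 0, 0, 0, 0, 0, 0]

```text
time_s: 6.8
tcp_pos: [0.5429, 0.2456, 0.1756]
tool_rot: [179.9, -2.4, 2.6]
wrist_force: [-11.0, 0.7, 6.2]
finger_gap: 0.257
grip_force: 62.5
```

```bash
python3 - <<'E'
from h import *
T0=np.load('T0.npy');T=tcp();s=arm.state();print(s['qpos'].round(1),s['wrist_force'],s['grip_force'],(np.linalg.inv(arc(T0,np.radians(30)))@T).round(4))
rows(T,[arc(T0,x) for x in np.radians(np.linspace(30,60,10)[1:])],4)
E
```

```text
[ 40.3  19.5   4.1   1.6 -72.8  51.9] [-11.01834655   0.65309749   6.24343508] 62.460479736328125 [[ 1.0e+00 -2.7e-03  8.4e-03  5.0e-04]
 [ 2.7e-03  1.0e+00  7.0e-04  1.0e-04]
 [-8.4e-03 -7.0e-04  1.0e+00 -4.0e-04]
 [ 0.0e+00  0.0e+00  0.0e+00  1.0e+00]]
[[ 0.0089,-0.0002,-0.0153, 0.0004,-0.0424,-0.0017],
 [ 0.0103,-0.    ,-0.0166,-0.    ,-0.037 ,-0.    ],
 [ 0.0103, 0.    ,-0.0166,-0.    ,-0.0371,-0.0001],
 [ 0.0104, 0.    ,-0.0165,-0.    ,-0.037 , 0.    ],
 [ 0.0103, 0.    ,-0.0166, 0.    ,-0.0371, 0.    ],
 [ 0.0103, 0.    ,-0.0166, 0.    ,-0.037 ,-0.    ],
 [ 0.0103, 0.    ,-0.0166, 0.    ,-0.037 ,-0.    ],
 [ 0.0103, 0.0001,-0.0165, 0.    ,-0.0371,-0.    ],
 [ 0.0103,-0.    ,-0.0166, 0.    ,-0.037 ,-0.0001]]
```

arm_command:
  plan: [0.0103, 0, -0.0166, 0, -0.037, 0, 0.0103, 0, -0.0166, 0, -0.0371, 0, 0.0104, 0, -0.0165, 0, -0.037, 0, 0.0103, 0, -0.0166, 0, -0.037, 0, 0.0103, 0, -0.0166, 0, -0.0371, 0, 0.0103, 0, -0.0166, 0, -0.037, 0, 0.0103, 0, -0.0165, 0, -0.0371, 0, 0.0103, 0, -0.0166, 0, -0.037, 0, 0.0104, 0, -0.0166, 0, -0.037, 0, 0, 0, 0, 0, 0, 0]

```text
time_s: 7.8
tcp_pos: [0.5786, 0.2476, 0.2131]
tool_rot: [179.9, 27.6, 2.7]
wrist_force: [-4.3, 1.4, 6.0]
finger_gap: 0.256
grip_force: 62.2
```

```bash
python3 - <<'E'
from h import *
T0=np.load('T0.npy');T=tcp();s=arm.state();print(s['qpos'].round(1),s['wrist_force'],s['torque'],s['grip_force'],(np.linalg.inv(arc(T0,np.radians(60)))@T).round(4))
for n in('scene','wrist','top'):
    C=cam(n);im=arm.read_camera(n);cv2.imwrite(f'pics/{n}3.png',im[:,:,::-1]); print(n,proj(lid(p,np.pi/3)[1],C).round().tolist())
s=cv2.imread('pics/scene3.png')[190:300,320:460];w=cv2.imread('pics/wrist3.png')
cv2.imwrite('pics/c3.png',np.hstack([cv2.resize(s,(382,300)),cv2.resize(w,(400,300))]))
E
```

```text
[  29.9   45.7   54.4  -14.5 -122.8   57.6] [-4.26682744  1.38641161  5.96488246] [ 0.38618005  0.99660011 -0.1231496 ] 62.21216797828674 [[ 1.e+00 -5.e-04  8.e-03  4.e-04]
 [ 5.e-04  1.e+00  5.e-04 -2.e-04]
 [-8.e-03 -5.e-04  1.e+00 -2.e-04]
 [ 0.e+00  0.e+00  0.e+00  1.e+00]]
scene [[367.0, 218.0], [371.0, 206.0], [382.0, 209.0], [378.0, 221.0], [367.0, 219.0], [370.0, 207.0], [381.0, 209.0], [378.0, 222.0]]
wrist [[307.0, 231.0], [308.0, 294.0], [255.0, 294.0], [256.0, 231.0], [308.0, 228.0], [309.0, 294.0], [254.0, 294.0], [255.0, 228.0]]
top [[186.0, 202.0], [184.0, 205.0], [174.0, 206.0], [176.0, 202.0], [185.0, 199.0], [183.0, 202.0], [173.0, 203.0], [176.0, 199.0]]
```

View pics/c3.png

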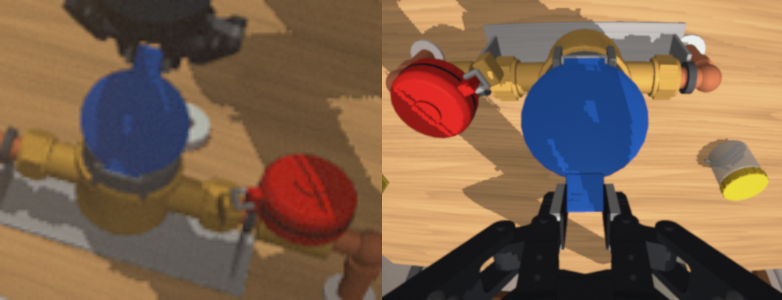

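The lid is raised and gripped: the tab sits between the pads and the lid stands up over the hinge. Next I measure its angle from the images.

```bash
python3 - <<'E'
from h import *
T=tcp()
B={'top':(160,180,212,245),'scene':(345,200,400,270),'wrist':(180,60,400,300)}
for n in B:
    m=blue(cv2.imread(f'pics/{n}3.png')[:,:,::-1].copy(),B[n]);C=cam(n)
    qs=np.radians(np.arange(50,70.1,.5)); f=[]
    for q in qs:
        r=render(p,C,q); f.append(np.minimum(m,r).sum()/np.maximum(m,r).sum())
    print(n,m.sum(),np.degrees(qs[np.argmax(f)]),max(f),f[0],f[-1])
# grip kinematics: angle of the contact point relative to hinge
T0=np.load('T0.npy');c=h+yw@np.array([-.103,0,.004]);cl=T0[:3,:3].T@(c-T0[:3,3])
v=yw.T@(T[:3,3]+T[:3,:3]@cl-h);print(np.degrees(np.arctan2(v[2],-v[0])-np.arctan2(.004,.103)),np.hypot(v[0],v[2]))
E
```

```text
top 71.0 61.0 0.18547037 0.1288274 0.020602219
scene 917.0 61.0 0.6625825 0.6563537 0.63163596
wrist 25698.0 50.5 0.96009076 0.9600661 0.85500425
60.56529387106323 0.1029549981956715
```

```bash
python3 - <<'E'
from h import *
C=cam('wrist')
ms=[]
for f in('w2','wrist3'):
    m=blue(cv2.imread(f'pics/{f}.png')[:,:,::-1].copy(),(180,60,400,300))>0
    r,c=np.where(m); w=m.sum(1); print(f,'rows',r.min(),r.max(),'cols',c.min(),c.max(),'widest row',np.argmax(w),w.max(),'rim/tab row',[y for y in range(200,300) if w[y]<75][:1]); ms.append(m)
for q in(50,55,60,65):
    r=render(p,C,np.radians(q))>.5;y,c=np.where(r);w=r.sum(1)
    print(q,'rows',y.min(),y.max(),'cols',c.min(),c.max(),'widest',np.argmax(w),w.max(),[k for k in range(200,320) if w[k]<75][:1])
E
```

```text
w2 rows 77 296 cols 193 372 widest row 155 180 rim/tab row [244]
wrist3 rows 81 297 cols 196 371 widest row 157 176 rim/tab row [243]
50 rows 81 293 cols 195 369 widest 160 175 [245]
55 rows 80 294 cols 193 371 widest 159 179 [244]
60 rows 78 294 cols 191 373 widest 156 183 [243]
65 rows 77 292 cols 188 375 widest 158 188 [240]
```

```bash
cat > ang.py <<'E'
from h import *
def camT(T):
    c=arm.calibration('wrist');K=np.array([[c['fx'],0,c['cx']],[0,c['fy'],c['cy']],[0,0,1]]);W=np.linalg.inv(T@c['tool_from_camera']);return K,c['dist_coeffs'],cv2.Rodrigues(W[:3,:3])[0],W[:3,3]
def edge(f):
    m=blue(cv2.imread(f)[:,:,::-1].copy(),(150,40,420,300)).astype(np.uint8);k=cv2.findContours(m,cv2.RETR_EXTERNAL,cv2.CHAIN_APPROX_NONE)[0];return max(k,key=cv2.contourArea)[:,0].astype(float),m
def fit6(f,T,q):  # free small rigid motion of the lid in the camera: tool-frame pose of lid, no priors
    e,m=edge(f);C=camT(T);m=m.astype(np.float32)
    def ren(v):
        D=np.eye(4);D[:3,:3]=R.from_euler('xyz',v[:3],degrees=True).as_matrix();D[:3,3]=v[3:]/1000
        return render(p,camT(D@T if 0 else T),q) 
    return m
E
python3 - <<'E'
from ang import *
D=np.eye(4);D[0,2]=-.003;D[1,2]=.0014;D[2,0]=.003;D[2,1]=-.0013;D[:3,3]=[-.0006,.001,.0011]
Tw2=pose(p,58,.008)@D
e2,_=edge('pics/w2.png');e3,_=edge('pics/wrist3.png')
def desc(m):
    r,c=np.where(m>.5);w=(m>.5).sum(1);return r.min(),r.max(),c.min(),c.max(),np.argmax(w),w.max()
print('w2 model',desc(render(p,camT(Tw2),0)))
for dq in(-4,0,4): print(dq,desc(render(p,camT(Tw2),np.radians(dq))))
el=lambda e:cv2.fitEllipse(e[e[:,1]<235].astype(np.float32))
print(el(e2),el(e3))
for q in(52,56,60,64):
    m=(render(p,camT(tcp()),np.radians(q))>.5).astype(np.uint8);k=cv2.findContours(m,0,cv2.CHAIN_APPROX_NONE)[0][0][:,0];print(q,el(k))
for q in(-4,0,4):
    m=(render(p,camT(Tw2),np.radians(q))>.5).astype(np.uint8);k=cv2.findContours(m,0,cv2.CHAIN_APPROX_NONE)[0][0][:,0];print('w2',q,el(k))
s=cv2.imread('pics/w2.png')[60:310,170:400];t=cv2.imread('pics/wrist3.png')[60:310,170:400]
cv2.imwrite('pics/c4.png',cv2.resize(np.hstack([s,t]),None,fx=1.7,fy=1.7))
E
```

```text
w2 model (np.int64(74), np.int64(293), np.int64(188), np.int64(373), np.int64(153), np.int64(186))
-4 (np.int64(75), np.int64(294), np.int64(190), np.int64(372), np.int64(158), np.int64(183))
0 (np.int64(74), np.int64(293), np.int64(188), np.int64(373), np.int64(153), np.int64(186))
4 (np.int64(73), np.int64(292), np.int64(186), np.int64(375), np.int64(151), np.int64(190))
((282.35003662109375, 164.88124084472656), (174.7511749267578, 177.92445373535156), 87.15399932861328) ((283.32257080078125, 167.2190704345703), (170.38784790039062, 174.12437438964844), 82.6326904296875)
52 ((281.7982482910156, 166.08949279785156), (171.29776000976562, 175.6632843017578), 88.71521759033203)
56 ((281.77789306640625, 164.8134307861328), (170.80418395996094, 178.95912170410156), 88.92668914794922)
60 ((281.7806091308594, 163.32090759277344), (169.953857421875, 182.39031982421875), 89.35907745361328)
64 ((281.7398986816406, 161.4854278564453), (168.6198272705078, 185.74960327148438), 89.50397491455078)
w2 -4 ((280.6939392089844, 161.94680786132812), (174.27696228027344, 181.96559143066406), 88.81877136230469)
w2 0 ((280.6177062988281, 160.47531127929688), (173.53890991210938, 185.354248046875), 89.14219665527344)
w2 4 ((280.5950012207031, 158.67059326171875), (172.23880004882812, 188.96713256835938), 89.53327178955078)
```

View pics/c4.png

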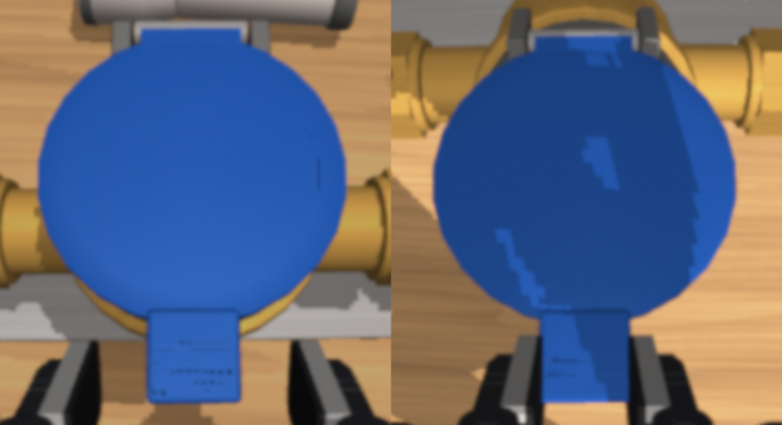

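All the measures put the lid near 60°: grip kinematics 60.6°, scene camera 61°, and the wrist view, after correcting its bias, 59–61°. Now I hold still.

arm_command:
  plan: [0, 0, 0, 0, 0, 0, 0, 0, 0, 0, 0, 0, 0, 0, 0, 0, 0, 0, 0, 0, 0, 0, 0, 0, 0, 0, 0, 0, 0, 0, 0, 0, 0, 0, 0, 0, 0, 0, 0, 0, 0, 0, 0, 0, 0, 0, 0, 0, 0, 0, 0, 0, 0, 0, 0, 0, 0, 0, 0, 0]

```text
time_s: 8.95
tcp_pos: [0.579, 0.2474, 0.2135]
tool_rot: [180.0, 27.3, 2.6]
wrist_force: [-1.5, 5.9, -5.0]
finger_gap: 0.256
grip_force: 61.5
```

arm_command:
  plan: [0, 0, 0, 0, 0, 0, 0, 0, 0, 0, 0, 0, 0, 0, 0, 0, 0, 0, 0, 0, 0, 0, 0, 0, 0, 0, 0, 0, 0, 0, 0, 0, 0, 0, 0, 0, 0, 0, 0, 0, 0, 0, 0, 0, 0, 0, 0, 0, 0, 0, 0, 0, 0, 0, 0, 0, 0, 0, 0, 0]

```text
time_s: 9.95
tcp_pos: [0.579, 0.2474, 0.2135]
tool_rot: [180.0, 27.3, 2.6]
wrist_force: [-0.5, 5.3, -3.8]
finger_gap: 0.255
grip_force: 61.5
```

arm_command:
  plan: [0, 0, 0, 0, 0, 0, 0, 0, 0, 0, 0, 0, 0, 0, 0, 0, 0, 0, 0, 0, 0, 0, 0, 0, 0, 0, 0, 0, 0, 0, 0, 0, 0, 0, 0, 0, 0, 0, 0, 0, 0, 0, 0, 0, 0, 0, 0, 0, 0, 0, 0, 0, 0, 0, 0, 0, 0, 0, 0, 0]

```text
time_s: 10.95
tcp_pos: [0.579, 0.2474, 0.2135]
tool_rot: [180.0, 27.3, 2.6]
wrist_force: [-0.5, 5.8, -3.9]
finger_gap: 0.253
grip_force: 61.5
```

arm_command:
  plan: [0, 0, 0, 0, 0, 0, 0, 0, 0, 0, 0, 0, 0, 0, 0, 0, 0, 0, 0, 0, 0, 0, 0, 0, 0, 0, 0, 0, 0, 0, 0, 0, 0, 0, 0, 0, 0, 0, 0, 0, 0, 0, 0, 0, 0, 0, 0, 0, 0, 0, 0, 0, 0, 0, 0, 0, 0, 0, 0, 0]

```text
time_s: 11.95
tcp_pos: [0.579, 0.2474, 0.2135]
tool_rot: [180.0, 27.3, 2.6]
wrist_force: [-0.4, 5.5, -3.8]
finger_gap: 0.253
grip_force: 61.5
```

```bash
python3 - <<'E'
from ang import *
im=arm.read_camera('wrist');cv2.imwrite('pics/w5.png',im[:,:,::-1])
for f in('wrist3','w5'):
    e,_=edge(f'pics/{f}.png');print(f,cv2.fitEllipse(e[e[:,1]<235].astype(np.float32)),e[:,1].max())
T0=np.load('T0.npy');T=tcp();c=h+yw@np.array([-.103,0,.004]);cl=T0[:3,:3].T@(c-T0[:3,3])
v=yw.T@(T[:3,3]+T[:3,:3]@cl-h);print(np.degrees(np.arctan2(v[2],-v[0])-np.arctan2(.004,.103)))
E
```

```text
wrist3 ((283.32257080078125, 167.2190704345703), (170.38784790039062, 174.12437438964844), 82.6326904296875) 297.0
w5 ((282.9883117675781, 167.13119506835938), (170.43365478515625, 173.86312866210938), 82.3572998046875) 297.0
60.501978427864906
```

The lid stayed steady at about 60° for 4 s with the grip unchanged, so I'm handing in.

```bash
python3 -c "
from rig import arm
print(arm.hand_in())"
```

```text
the job is handed in; nothing more can be done
None
```

I lifted the lid of the left meter (the locked-off one) to about 60° and held it steady for 4 s, and the job was handed in with the fingers still gripping the tab; the right lid and the loose items were never approached.

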